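# Draw the balloon pump out from under the kit-case tray

### The job

The hand pump lies in the bottom of the open kit case, under a part tray that slides along the case. Slide the tray all the way to either end of the case, take the pump by its barrel, tip it so that its free end comes up over the end wall and draw it out slantwise from under the tray without forcing it against the tray or the case. Finish still holding it in the gripper, level and still, all of it at least 10 cm above the rim of the case; leave the tray at its end and do not disturb the other things on the worktop.

Things in the scene. Friction and masses are not known exactly. Their poses are not given: they have to be found in the camera images.
- kit_case: Dark blue-grey open kit case, fixed. Outer 156 (its x) x 308 mm (its y, lying roughly across in front of the robot), trim and handles stick out 10 mm more at the ends; walls 4 mm; rim 60 mm and floor 12 mm above the worktop; inside 148 x 300 mm. Origin: centre of its underside, z up.
- tray (a joint): Position of the light grey part tray along the case's y (m): 0 middle, +0.1 fully home at the +y end, -0.1 at the -y end; starts near the middle. About 2 N slides it, it stays where it is left and cannot be lifted off. Home at one end, it leaves an opening 200 mm long up to the inside of the other end wall.
- tray_handle (a point): Centre of the red grab bar over the tray's middle, 126 mm above the worktop; bar 11 x 11 mm in section, 86 mm long along the case's x, on posts 36 mm either side of this point. The tray is 100 mm long (case y), as wide as the case; underside 74 mm, edge 100 mm above the worktop. The markers and glue stick fixed in it lie below its edge.
- balloon_pump: Hand pump lying along the case on its floor, 238 mm long, about 0.15 kg, nozzle towards the case's -y. Its y axis runs from nozzle to butt; origin halfway along, 24 mm off the axis (on the floor side at first; it is round and may roll). Blue barrel 43 mm thick from y = -73 to +96 mm, white butt cap 48 mm thick from +96 to +119, nozzle 20 mm thick from -119 to -73.
- pump_nozzle_end (a point): Tip of the pump's nozzle, on its axis.
- pump_butt_end (a point): End of the pump's butt cap, on its axis.
- jar_colour: Bystander: clear jar of coloured balloons with a yellow lid, 80 x 147 mm, standing at the back right. Origin: centre of its underside.
- gold_weight: Bystander: small gold balloon weight, 45 x 46 mm, at the front left. Origin: centre of its underside.
- stapler: Bystander: red and black stapler, 34 x 135 x 46 mm, at the front right. Origin: centre of its underside.
- glue_upright: Bystander: glue stick standing upright behind the case, white with an orange cap, 26 x 92 mm. Origin: centre of its underside.

How it is judged (in metres and radians):
On the way, in this order (a step that is already met when the one before it is completed fails the run):
1. the tray is slid fully home at one end of the case (within 8 mm of its stop) ((value of joint tray above 0.092 m or value of joint tray below -0.092 m)), for 0.2 s.
2. the gripped pump is tipped: one end is up over the rim while the other is still below the tray (contact force between the fingers and balloon_pump above 1 N and ((height (world z) of pump_nozzle_end above 0.088 m and height (world z) of pump_butt_end below 0.063 m) or (height (world z) of pump_butt_end above 0.088 m and height (world z) of pump_nozzle_end below 0.063 m))), for 0.05 s.
At the end, for the whole second after the job is handed in: The pump is held in the fingers, touching nothing of the case, level within 15 degrees, both its ends more than 165 mm above the worktop (105 mm above the rim), at rest (below 0.03 m/s), and the tray is within 15 mm of its stop at one end ((value of joint tray above 0.085 m or value of joint tray below -0.085 m) and contact force between the fingers and balloon_pump above 1 N and height (world z) of each of pump_nozzle_end, pump_butt_end above 0.165 m and angle between balloon_pump's own y axis and vertical between 1.31 and 1.83 rad and contact force between balloon_pump and kit_case below 0.2 N and linear speed of balloon_pump below 0.03 m/s); the arm keeps its last pose, push and grip.
It fails at once if while it is tipped (an end more than 60 mm above the worktop) the pump is forced against the case or tray with more than 35 N (height (world z) of any of pump_nozzle_end, pump_butt_end above 0.06 m and contact force between balloon_pump and kit_case above 35 N).
It fails at once if a bystander is moved by more than 25 mm (distance of any of jar_colour, gold_weight, stapler, glue_upright from where it was at the start of the episode above 0.025 m).
It also fails if it takes over 51 s, if anything falls off the work surface, if the arm or the gripper's body presses on something with over 40 N, if the wrist force passes 120 N, or if a joint passes its speed limit or range.

### The arm

A 6-joint arm with a two-finger parallel gripper is mounted at the origin on a cart in front of the work surface, level with it; the furniture and walls round the work are solid. World frame = base frame: x ahead of the robot, y to its left, z up, the work surface at z = 0. Lengths are in m, angles in degrees, forces in N, time in s.
With the tool pointing down it reaches from about 0.325 to 0.85 m from the base axis. Payload 15.5 kg.
Tool frame: the origin (TCP) lies at the very end of the fingers, on their centre line; the grasp point (between the pads) lies 19 mm behind it; z points along the fingers, y is the line along which they close (so a half turn about z gives the same grasp; the last joint's range is limited). The gripper opens to 91 mm and grips with 3 to 60 N. Pads are 32 mm wide; open, the fingers measure 118 mm over their backs; the gripper's body (76 mm by 178 mm) begins 60 mm behind the grasp point.
Start: joints at [-77.091, 28.281, 77.091, -0, 74.628, -5.472], TCP at [0.197, -0.593, 0.214] pointing down, gripper open.
Joint ranges: [-166.48, 166.48], [-47.26, 123.95], [12.59, 153.08], [-70.14, 250.14], [6.76, 159.57], [-176.63, 176.63]. Speed limits (degrees/s): [108.29, 108.29, 147.25, 172.46, 172.46, 172.46].

### API

Orientations are given as [roll, pitch, yaw] about the fixed x, y, z axes, in that order (R = Rz(yaw) Ry(pitch) Rx(roll)).
In Python, from cell import r, imaging gives the robot as it stands.
- The arm moves only by the shell command python3 -m crank 'ROWS' [OPENING]. ROWS is JSON, a list of rows, each an object with "translation": the shift along the tool's x, y, z in mm, a list of three; "turn": the turn about the tool's z in rad. In form: [{"translation": [x, y, z], "turn": turn}, ...]. A call has 1 to 10 rows; each row is the pose to reach, as a shift and turn from the pose commanded when the call began, along the tool's axes at that moment; what a row does not reach only later rows make up. A row lasts 1/12 s, in which the tool goes at most 41.7 mm and 7.16 degrees, less where a joint would pass 70% of its speed; a pose out of reach is approached as far as the arm can. A call with a gripper value outside its range is refused whole. OPENING is the finger opening in mm, from 0 to 91.2, set as the call begins (- or left out, the last holds). The fingers move at their own pace and stop on an object; the grip force is fixed at half the most. Time passes only in rows, so rows that repeat a pose let the fingers close. It gives the time, the measured TCP pose, the force, the opening and the grip force at its end, in the units of the state.
- r.sense(): the state, without advancing time (a new reading comes with each control period).
- imaging.grab_frame(name): name is "side" or "top"; returns a dict with "color" (400x640x3 uint8, red, green, blue), "camera_matrix" (3x3 intrinsics, pixels), "world_from_camera" (4x4, takes a point from camera to world coordinates). Camera axes: x right, y down, z forward; pixel columns grow to the right and rows downward; lengths in m; the calibration is good to about 2 mm. A picture is of the moment at which its call begins. There is no depth.
- r.finish_job(): hands the job in; it is judged then, once.
The state is a dict: "time_s": time; "q": joint angles; "dq": joint speeds; "joint_torque": joint torques, N m; "position": TCP position; "tcp_rot": TCP orientation; "ft_force": force on the tool from outside, world axes, zero at the start; "torque": the same for the moment, N m; "width": opening from 0.0 (shut) to 1.0 (fully open); "grasp_force": force on a finger pad.
Only numpy, scipy, OpenCV 4.12 (cv2) and the standard library are available. Lean on these libraries where they do the work, as an engineer would, in place of code of your own. Each camera call takes 0.05 s, during which the arm holds its last target. There are 200 camera calls.

## Working session

There is one attempt and no reset: what is moved stays moved. The work goes in short steps, Python scripts to look and compute and a shell command to move; the robot and the scene stay as the last step left them, time stands still between calls to the robot, and variables do not carry over. Pictures are saved under pics/ and viewed, at most 10 in all, crops included, and the job is handed in when it is done.

```bash
ls; mkdir -p pics
python3 - <<'E'
from cell import r, imaging
import cv2,numpy as np
for n in("top","side"):
    f=imaging.grab_frame(n); cv2.imwrite(f"pics/{n}0.png",f["color"][:,:,::-1]); print(n,f["camera_matrix"].round(1).tolist(),f["world_from_camera"].round(3).tolist())
print(r.sense())
E
```

```text
pics
top [[433.4, 0.0, 324.1], [0.0, 433.4, 206.5], [0.0, 0.0, 1.0]] [[-0.003, -0.998, 0.067, 0.502], [-1.0, 0.004, 0.024, 0.007], [-0.024, -0.067, -0.997, 1.214], [0.0, 0.0, 0.0, 1.0]]
side [[398.3, 0.0, 319.2], [0.0, 398.3, 196.5], [0.0, 0.0, 1.0]] [[-0.944, -0.17, 0.283, 0.273], [-0.331, 0.479, -0.813, 0.822], [0.003, -0.861, -0.509, 0.615], [0.0, 0.0, 0.0, 1.0]]
{'time_s': 0.1, 'q': array([-7.70916499e+01,  2.83129223e+01,  7.71224259e+01,  4.34820527e-04,
        7.46284052e+01, -5.47206702e+00]), 'dq': array([ 0.04887194,  0.05971797, -0.16132165, -0.02401733,  0.04505093,
       -0.0809518 ]), 'joint_torque': array([ 1.37884021e-03, -8.80240202e+01, -3.82545340e+01,  7.10766111e-02,
        4.82814386e-02, -4.42062174e-06]), 'position': array([ 0.19700561, -0.59278905,  0.21338738]), 'tcp_rot': array([-1.79936577e+02, -6.49677617e-03,  1.83802980e+01]), 'ft_force': array([ 0.56498503, -0.1184327 , -0.45892933]), 'torque': array([-0.01653687,  0.00999863,  0.00443988]), 'grasp_force': 0.0, 'width': 1.0030287322719647}
```

View pics/top0.png

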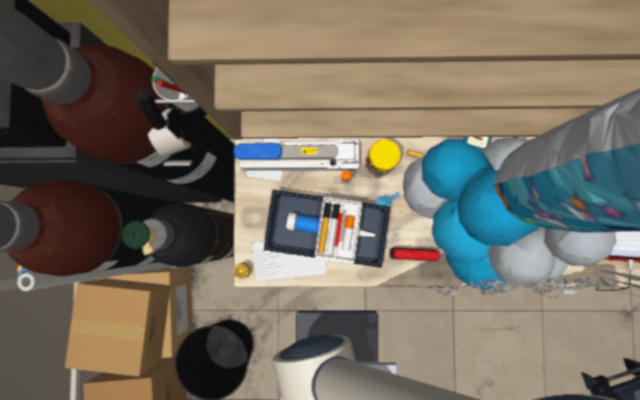

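View pics/side0.png

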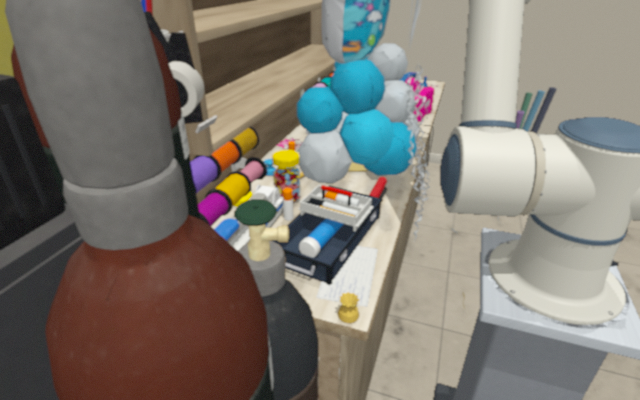

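The top view shows the case at about px (266–390, 190–265), with the pump's butt on the left (+y). The tray is mid-case with its red bar near (338, 230). The side view shows the blue barrel leaving the +y side of the tray. Next I'll enlarge and measure.

```bash
cat > h.py <<'E'
import numpy as np,cv2
from cell import r,imaging
def ray(f,u,v,z):
    K=f["camera_matrix"];T=f["world_from_camera"]
    d=T[:3,:3]@np.linalg.solve(K,[u,v,1.]);o=T[:3,3]
    return (o+d*(z-o[2])/d[2])
def proj(f,p):
    T=np.linalg.inv(f["world_from_camera"]);c=T[:3,:3]@np.asarray(p,float)+T[:3,3];q=f["camera_matrix"]@c;return q[:2]/q[2]
def crop(f,x0,y0,x1,y1,s,name):
    im=cv2.resize(f["color"][y0:y1,x0:x1,::-1],None,fx=s,fy=s,interpolation=cv2.INTER_CUBIC);cv2.imwrite("pics/"+name,im)
E
python3 - <<'E'
from h import *
f=imaging.grab_frame("top")
crop(f,255,180,405,280,5,"t1.png")
hsv=cv2.cvtColor(f["color"],cv2.COLOR_RGB2HSV)
def comps(m,z,t):
    n,l,s,c=cv2.connectedComponentsWithStats(m)
    for i in range(1,n):
        if s[i,4]>15 and 240<c[i][0]<450 and 130<c[i][1]<290: print(t,s[i].tolist(),c[i].round(1),ray(f,*c[i],z).round(3), cv2.minAreaRect(np.argwhere(l==i)[:,::-1].astype(np.float32)))
comps(cv2.inRange(hsv,(100,150,80),(125,255,255)),.036,"blue")
comps(cv2.inRange(hsv,(0,160,100),(6,255,255))|cv2.inRange(hsv,(172,160,100),(180,255,255)),.13,"red")
comps(cv2.inRange(hsv,(95,30,20),(130,150,100)),.06,"case")
E
```

```text
blue [233, 144, 48, 15, 679] [257. 151.] [0.735 0.22  0.036] ((256.5, 151.0), (14.0, 47.0), 90.0)
blue [380, 197, 12, 7, 50] [385.7 199.7] [ 0.599 -0.132  0.036] ((385.11541748046875, 199.92308044433594), (10.78638744354248, 6.0796003341674805), 11.309932708740234)
blue [296, 215, 23, 18, 349] [306.9 223.4] [0.535 0.082 0.036] ((306.7900085449219, 223.46998596191406), (22.061731338500977, 15.980613708496094), 8.130102157592773)
red [335, 213, 7, 33, 98] [338.2 227.8] [ 0.521 -0.002  0.13 ] ((338.2062072753906, 229.07566833496094), (3.622126340866089, 32.13749313354492), 6.115503787994385)
red [393, 249, 47, 12, 455] [416.2 254.1] [ 0.455 -0.195  0.13 ] ((416.0258483886719, 254.0603485107422), (46.2142333984375, 10.217632293701172), 3.3664603233337402)
case [331, 160, 4, 5, 16] [332.5 162. ] [0.699 0.012 0.06 ] ((332.5, 162.0), (4.0, 3.0), 90.0)
case [265, 191, 57, 65, 1549] [290.5 220.2] [0.543 0.125 0.06 ] ((293.03851318359375, 223.1380157470703), (49.002376556396484, 59.274253845214844), 8.365885734558105)
case [355, 204, 34, 62, 976] [373.5 234.2] [ 0.505 -0.096  0.06 ] ((371.78997802734375, 233.969970703125), (25.880111694335938, 60.24550247192383), 8.130102157592773)
case [334, 206, 4, 10, 19] [335.3 210. ] [0.57  0.005 0.06 ] ((335.2353210449219, 210.558837890625), (2.1828205585479736, 9.216353416442871), 14.03624439239502)
```

View pics/t1.png

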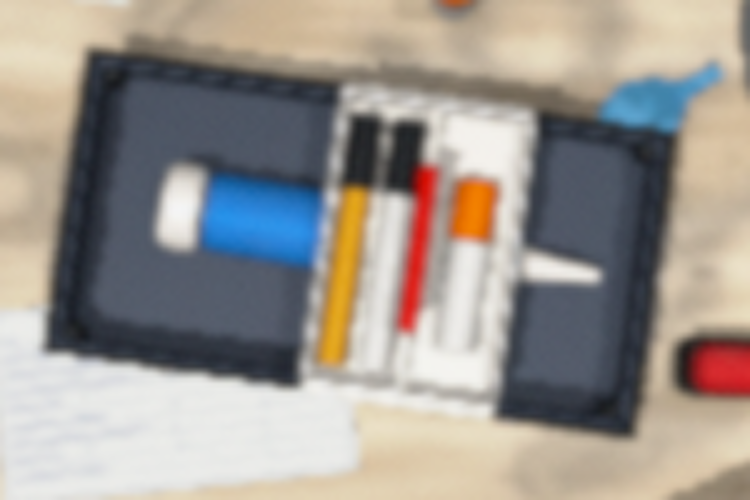

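The crop shows the case rim corners at crop px (90,50), (677,125), (635,435) and (48,350). The butt end is at (157,207), the nozzle tip at (602,276), and the red bar is centred near (417,249).

Run:
```python
from h import *
f=imaging.grab_frame("top")
P=lambda u,v,z: ray(f,255+(u+.5)/5-.5,180+(v+.5)/5-.5,z)
c=[P(*p,.06)[:2] for p in((90,50),(677,125),(635,435),(48,350))]
C=np.mean(c,0); 
yv=(c[0]+c[3]-c[1]-c[2])/2; print("len",np.linalg.norm(yv)); yv/=np.linalg.norm(yv)
xv=(c[0]+c[1]-c[2]-c[3])/2; print("wid",np.linalg.norm(xv)); xv/=np.linalg.norm(xv)
xa=np.array([yv[1],-yv[0]])
print("C",C,"yaw",np.degrees(np.arctan2(-yv[0],yv[1])),np.degrees(np.arctan2(xv[1],xv[0])))
for n,p,z in(("butt",(157,207),.036),("nozz",(602,276),.034),("bar",(417,249),.13),("trayL",(320,240),.1),("trayR",(519,258),.1)):
    w=P(*p,z);d=w[:2]-C;print(n,w.round(3),"case x,y",(d@xa).round(4),(d@yv).round(4))
```

```text
len 0.31518789024998894
wid 0.16361011970667313
C [0.52340081 0.02771839] yaw -7.9319409143684485 -8.03844269181662
butt [0.542 0.139 0.036] case x,y 0.0027 0.1131
nozz [ 0.504 -0.102  0.034] case x,y -0.0018 -0.1314
bar [ 0.517 -0.001  0.13 ] case x,y -0.0022 -0.0296
trayL [0.522 0.048 0.1  ] case x,y -0.0039 0.0202
trayR [ 0.513 -0.054  0.1  ] case x,y 0.0007 -0.0822
```

```bash
python3 -m crank '[{"translation":[121,-268,0],"turn":-1.1},{"translation":[121,-268,0],"turn":-1.1},{"translation":[121,-268,0],"turn":-1.1},{"translation":[121,-268,0],"turn":-1.1},{"translation":[121,-268,0],"turn":-1.1},{"translation":[121,-268,0],"turn":-1.1},{"translation":[121,-268,0],"turn":-1.1},{"translation":[121,-268,0],"turn":-1.1},{"translation":[121,-268,0],"turn":-1.1},{"translation":[121,-268,0],"turn":-1.1}]' 0
cat >> h.py <<'E'
from scipy.spatial.transform import Rotation as Ro
C=np.array([.5234,.0277]);Y=np.array([np.sin(np.radians(8)),np.cos(np.radians(8))]);X=np.array([Y[1],-Y[0]])
def st(goal=None):
    s=r.sense();p=s["position"];R=Ro.from_euler("xyz",s["tcp_rot"],degrees=True)
    d=p[:2]-C;print("t",s["time_s"],"p",p.round(4),"rpy",s["tcp_rot"].round(2),"case",(d@X).round(4),(d@Y).round(4),"w",round(s["width"]*91.2,1),"gf",round(s["grasp_force"],1),"ft",s["ft_force"].round(1))
    if goal is not None:
        g=np.r_[C+X*goal[0]+Y*goal[1],goal[2]];print("shift mm",(R.inv().apply(g-p)*1000).round(1),"turn",np.radians(s["tcp_rot"][2]-82).round(3))
E
python3 -c "
from h import *;st((0,.02,.214))"
```

```text
time_s: 1.03
position: [0.2275, -0.3001, 0.2142]
tcp_rot: [180.0, 0.0, 81.8]
ft_force: [0.4, -0.3, -0.5]
width: 0.3
grasp_force: 0.0
t 1.0333 p [ 0.2275 -0.3001  0.2142] rpy [1.7998e+02 3.0000e-02 8.1770e+01] case -0.2474 -0.3658 w 27.4 gf 0.0 ft [ 0.4 -0.3 -0.5]
shift mm [386.8 245.8   0. ] turn -0.004
```

```bash
python3 -m crank '[{"translation":[387,246,0],"turn":0},{"translation":[387,246,0],"turn":0},{"translation":[387,246,0],"turn":0},{"translation":[387,246,0],"turn":0},{"translation":[387,246,0],"turn":0},{"translation":[387,246,0],"turn":0},{"translation":[387,246,0],"turn":0},{"translation":[387,246,0],"turn":0},{"translation":[387,246,0],"turn":0},{"translation":[387,246,0],"turn":0}]' >/dev/null
python3 -c "
from h import *;st((0,.02,.118))"
```

```text
t 1.8667 p [0.5005 0.0135 0.2138] rpy [-180.      0.     81.16] case -0.0207 -0.0173 w 0.2 gf 0.0 ft [ 0.6 -0.4  0.6]
shift mm [37.6 20.1 95.8] turn -0.015
```

```bash
python3 -m crank '[{"translation":[37,20,0],"turn":0},{"translation":[37,20,0],"turn":0},{"translation":[37,20,40],"turn":0},{"translation":[37,20,75],"turn":0},{"translation":[37,20,96],"turn":0},{"translation":[37,20,96],"turn":0},{"translation":[37,20,96],"turn":0}]' >/dev/null
python3 -c "
from h import *;st((0,-.0785,.118))
f=imaging.grab_frame('side');crop(f,270,150,400,290,4,'s1.png')"
```

```text
t 2.45 p [0.5243 0.045  0.1175] rpy [-1.7988e+02  2.0000e-02  8.1240e+01] case -0.0015 0.0172 w 0.5 gf 0.0 ft [ 1.1 -0.3  0.3]
shift mm [-95.7   2.8  -0.5] turn -0.013
```

View pics/s1.png

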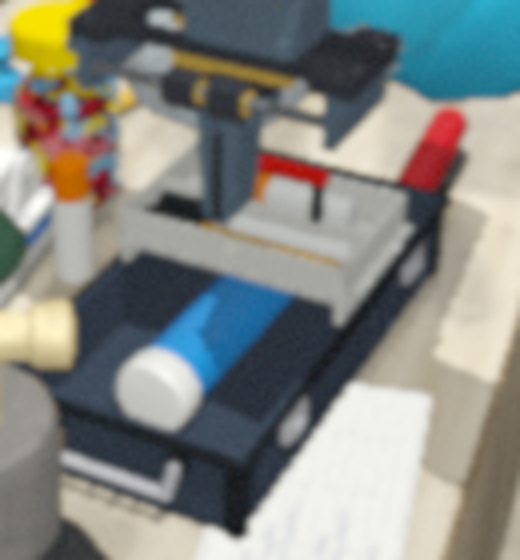

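The fingers stand on the +y side of the red bar, above the tray floor, so I'll push towards -y.

```bash
python3 -m crank '[{"translation":[-20,1,0],"turn":0},{"translation":[-40,1,0],"turn":0},{"translation":[-60,2,0],"turn":0},{"translation":[-75,3,0],"turn":0},{"translation":[-85,3,0],"turn":0},{"translation":[-92,3,0],"turn":0},{"translation":[-92,3,0],"turn":0},{"translation":[-92,3,0],"turn":0}]' >/dev/null
python3 -c "
from h import *;st((0,-.0785,.118))"
python3 -m crank '[{"translation":[-2,0,0],"turn":0},{"translation":[-4,0,0],"turn":0},{"translation":[-4,0,0],"turn":0}]'
```

```text
t 3.1667 p [ 0.5144 -0.0464  0.1188] rpy [179.91   0.    81.35] case 0.0014 -0.0746 w 0.5 gf 0.0 ft [-0.3  0.7 -0.3]
shift mm [-3.9 -1.3  0.8] turn -0.011
time_s: 3.42
position: [0.514, -0.0476, 0.1186]
tcp_rot: [179.9, -0.2, 81.4]
ft_force: [4.0, 26.9, 8.3]
width: 0.003
grasp_force: 13.3
```

```bash
python3 -m crank '[{"translation":[10,0,0],"turn":0},{"translation":[14,0,-20],"turn":0},{"translation":[20,0,-50],"turn":0},{"translation":[50,0,-70],"turn":0},{"translation":[85,0,-70],"turn":0},{"translation":[115,0,-70],"turn":0},{"translation":[115,0,-70],"turn":-0.01},{"translation":[115,0,-70],"turn":-0.01}]' 75 >/dev/null
python3 - <<'E'
from h import *;st((.0015,.035,.022))
f=imaging.grab_frame('top');crop(f,255,180,405,280,4,'t2.png')
g=imaging.grab_frame('side');crop(g,270,150,400,290,4,'s2.png')
import cv2
a=cv2.imread('pics/t2.png');b=cv2.imread('pics/s2.png');b=b[:,:190*0+520];b=cv2.resize(b,(371,400));a=a[:, :429] if 0 else cv2.resize(a,(429,286));a=cv2.copyMakeBorder(a,0,114,0,0,0);cv2.imwrite('pics/c2.png',np.hstack([a,b]))
E
```

```text
t 4.0833 p [0.5304 0.0651 0.1881] rpy [1.7998e+02 1.0000e-02 8.2180e+01] case 0.0017 0.0381 w 51.4 gf 0.0 ft [-0.3 -0.7 -0.8]
shift mm [ -3.   -0.3 166.1] turn 0.003
```

View pics/c2.png

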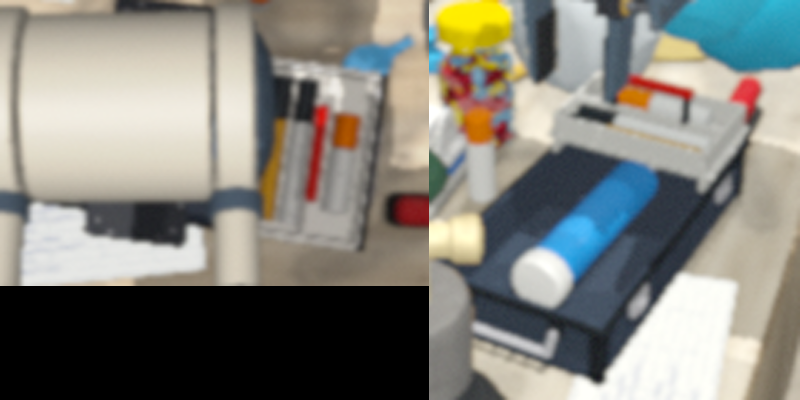

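The tray is flush with the -y end and the pump lies undisturbed in the middle of the opening. Now I'll go down with the fingers straddling the barrel and close.

```bash
python3 -m crank '[{"translation":[-3,0,40],"turn":0},{"translation":[-3,0,80],"turn":0},{"translation":[-3,0,115],"turn":0},{"translation":[-3,0,140],"turn":0},{"translation":[-3,0,155],"turn":0},{"translation":[-3,0,165],"turn":0},{"translation":[-3,0,165],"turn":0},{"translation":[-3,0,165],"turn":0}]' 75
python3 -m crank '[{"translation":[0,0,0],"turn":0},{"translation":[0,0,0],"turn":0},{"translation":[0,0,0],"turn":0},{"translation":[0,0,0],"turn":0},{"translation":[0,0,0],"turn":0},{"translation":[0,0,0],"turn":0}]' 30
```

```text
time_s: 4.85
position: [0.53, 0.0601, 0.0232]
tcp_rot: [-180.0, 0.0, 81.9]
ft_force: [0.8, 0.2, 0.3]
width: 0.824
grasp_force: 0.0
time_s: 5.35
position: [0.5301, 0.0607, 0.0232]
tcp_rot: [180.0, -0.0, 82.0]
ft_force: [-1.6, -0.4, 4.3]
width: 0.466
grasp_force: 29.7
```

Gripped: the opening is 42.5 mm, which matches the barrel. Now I'll lift slowly, letting the tray edge tip the pump in the pads.

```bash
python3 -m crank '[{"translation":[0,0,-6],"turn":0},{"translation":[0,0,-12],"turn":0},{"translation":[0,0,-16],"turn":0},{"translation":[0,0,-19],"turn":0},{"translation":[0,0,-22],"turn":0},{"translation":[0,0,-22],"turn":0}]'
python3 - <<'E'
from h import *
g=imaging.grab_frame('side');crop(g,270,150,400,290,4,'s3.png')
E
```

```text
time_s: 5.85
position: [0.5298, 0.0607, 0.0454]
tcp_rot: [180.0, -0.0, 82.0]
ft_force: [-1.2, 0.7, -4.5]
width: 0.469
grasp_force: 30.0
```

View pics/s3.png

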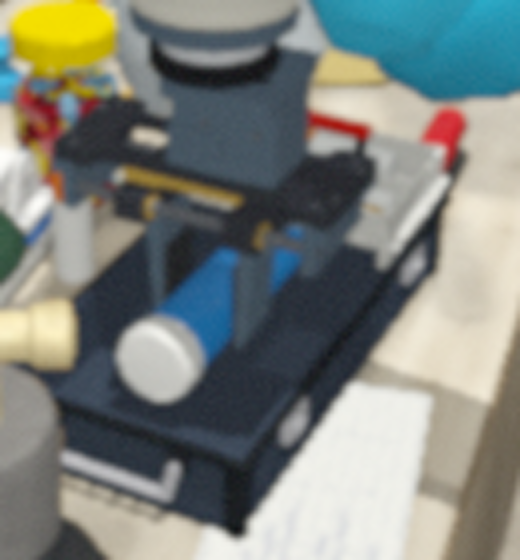

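The pump is lifted level and just meeting the tray edge with a light force. I'll keep lifting.

```bash
python3 -m crank '[{"translation":[0,0,-3],"turn":0},{"translation":[0,0,-6],"turn":0},{"translation":[0,0,-9],"turn":0},{"translation":[1,0,-12],"turn":0},{"translation":[2,0,-15],"turn":0}]'
python3 -m crank '[{"translation":[1,0,-3],"turn":0},{"translation":[2,0,-6],"turn":0},{"translation":[3,0,-9],"turn":0},{"translation":[4,0,-12],"turn":0},{"translation":[4,0,-12],"turn":0}]'
python3 - <<'E'
from h import *
g=imaging.grab_frame('side');crop(g,270,150,400,290,4,'s4.png')
E
```

```text
time_s: 6.32
position: [0.5302, 0.0625, 0.0602]
tcp_rot: [180.0, 0.0, 82.0]
ft_force: [0.5, -1.8, -6.0]
width: 0.459
grasp_force: 30.0
time_s: 6.73
position: [0.531, 0.0669, 0.0725]
tcp_rot: [180.0, -0.0, 82.0]
ft_force: [0.2, 2.5, -3.5]
width: 0.465
grasp_force: 30.0
```

View pics/s4.png

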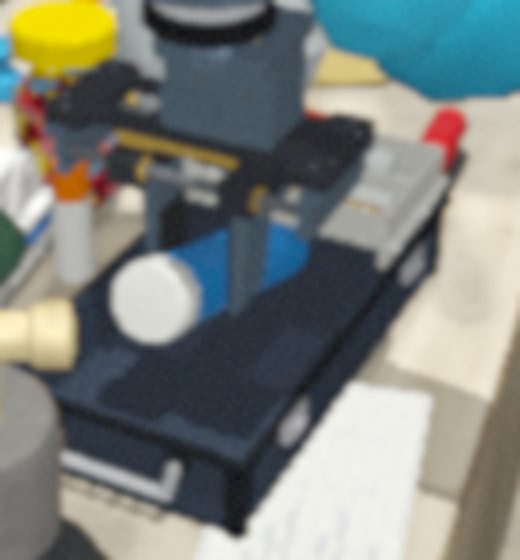

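The butt is up over the floor near crop px (155,298), so the pump is tipping. I'll compute the tilt.

```bash
cat >> h.py <<'E'
def butt(g,u,v):  # ray with the case's mid plane x=0.002
    K=g["camera_matrix"];T=g["world_from_camera"];d=T[:3,:3]@np.linalg.solve(K,[u,v,1.]);o=T[:3,3]
    t=(0.002-(o[:2]-C)@X)/(d[:2]@X);p=o+d*t;return (p[:2]-C)@Y,p[2]
E
python3 - <<'E'
from h import *
g=imaging.grab_frame('side');st();y,z=butt(g,270+155/4,150+298/4);print("butt",y,z)
s=r.sense();gy=(s["position"][:2]-C)@Y;print("tilt",np.degrees(np.arctan2(z-s["position"][2]-.013,y-gy)))
hsv=cv2.cvtColor(g["color"],cv2.COLOR_RGB2HSV)
E
```

```text
t 6.8333 p [0.531  0.0668 0.0721] rpy [ 1.7996e+02 -2.0000e-02  8.1990e+01] case 0.0021 0.0397 w 42.4 gf 30.0 ft [ 0.7  0.9 -2.5]
butt 0.10078230337155114 0.10206794066186387
tilt 15.495214953432107
```

```bash
python3 -m crank '[{"translation":[7,0,-2],"turn":0},{"translation":[14,0,-4],"turn":0},{"translation":[21,0,-6],"turn":0},{"translation":[28,0,-8],"turn":0},{"translation":[35,0,-10],"turn":0},{"translation":[42,0,-12],"turn":0}]'
python3 -m crank '[{"translation":[7,0,-2],"turn":0},{"translation":[14,0,-4],"turn":0},{"translation":[21,0,-6],"turn":0},{"translation":[28,0,-8],"turn":0},{"translation":[35,0,-10],"turn":0},{"translation":[42,0,-12],"turn":0}]'
python3 -m crank '[{"translation":[5,0,-2],"turn":0},{"translation":[10,0,-3],"turn":0},{"translation":[15,0,-5],"turn":0},{"translation":[15,0,-5],"turn":0}]'
python3 - <<'E'
from h import *
st();g=imaging.grab_frame('side');crop(g,250,130,400,290,4,'s5.png')
E
```

```text
time_s: 7.33
position: [0.5368, 0.1091, 0.0842]
tcp_rot: [180.0, -0.0, 82.0]
ft_force: [-0.4, -0.9, -1.6]
width: 0.47
grasp_force: 30.0
time_s: 7.83
position: [0.5426, 0.1504, 0.0961]
tcp_rot: [-180.0, 0.0, 82.0]
ft_force: [0.4, 0.0, -2.1]
width: 0.463
grasp_force: 30.0
time_s: 8.17
position: [0.5449, 0.1654, 0.1012]
tcp_rot: [180.0, -0.0, 82.0]
ft_force: [0.1, -0.2, -0.7]
width: 0.464
grasp_force: 30.0
t 8.1667 p [0.5449 0.1654 0.1012] rpy [ 1.7997e+02 -2.0000e-02  8.2000e+01] case 0.0021 0.1394 w 42.3 gf 30.0 ft [ 0.1 -0.2 -0.7]
```

View pics/s5.png

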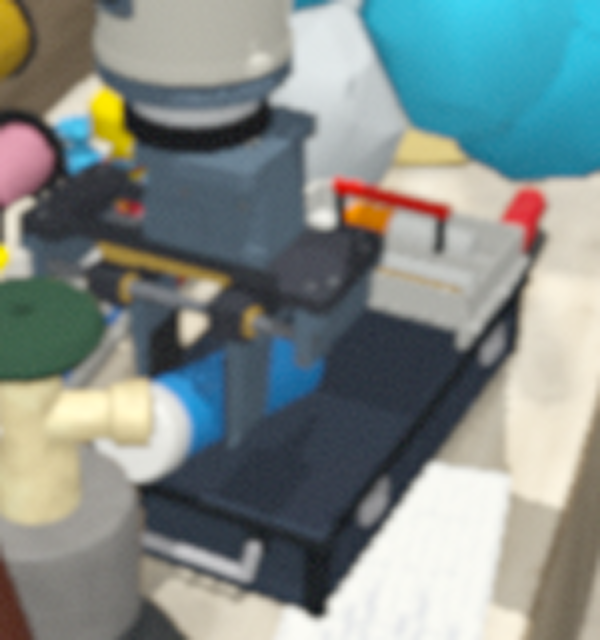

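The tray is still home and the pump has slid along the tray edge with almost no force. Now I'll lift clear, then move back over the tray so the nozzle can be levelled against the handle bar.

```bash
python3 -m crank '[{"translation":[4,0,-8],"turn":0},{"translation":[6,0,-20],"turn":0},{"translation":[6,0,-35],"turn":0},{"translation":[6,0,-55],"turn":0},{"translation":[6,0,-75],"turn":0},{"translation":[6,0,-100],"turn":0},{"translation":[6,0,-105],"turn":0},{"translation":[6,0,-105],"turn":0}]'
python3 -m crank '[{"translation":[-20,0,0],"turn":0},{"translation":[-45,0,0],"turn":0},{"translation":[-70,0,0],"turn":0},{"translation":[-90,0,0],"turn":0},{"translation":[-105,0,0],"turn":0},{"translation":[-105,0,0],"turn":0},{"translation":[-105,0,0],"turn":0}]'
python3 - <<'E'
from h import *
st();g=imaging.grab_frame('side');crop(g,250,110,400,260,4,'s6.png')
E
```

```text
time_s: 8.88
position: [0.5464, 0.1707, 0.2079]
tcp_rot: [179.8, -0.1, 82.0]
ft_force: [0.5, 0.7, -2.2]
width: 0.464
grasp_force: 30.0
time_s: 9.47
position: [0.5302, 0.066, 0.2049]
tcp_rot: [-179.9, 0.0, 81.9]
ft_force: [0.0, -0.0, -2.1]
width: 0.466
grasp_force: 30.0
t 9.4667 p [0.5302 0.066  0.2049] rpy [-1.799e+02  1.000e-02  8.189e+01] case 0.0014 0.0389 w 42.5 gf 30.0 ft [ 0.  -0.  -2.1]
```

View pics/s6.png

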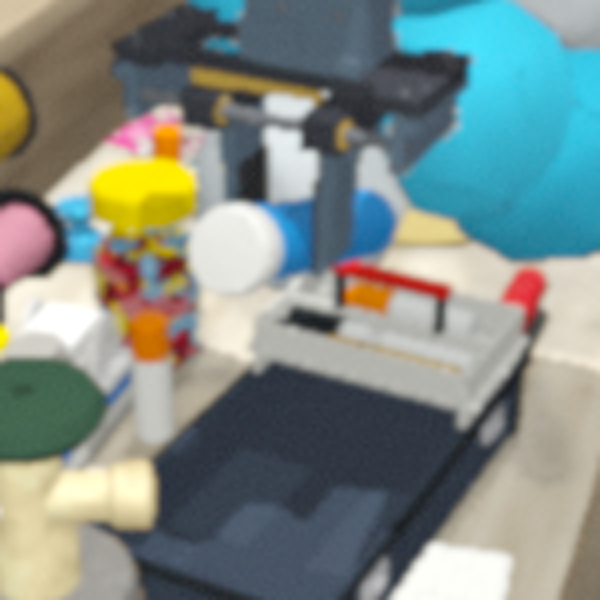

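The pump is out and still tipped, with its butt centre near crop px (238,248). Now I'll lower it so the nozzle comes down on the bar and the pump levels.

```bash
python3 - <<'E'
from h import *
g=imaging.grab_frame('side');s=r.sense();y,z=butt(g,250+238/4,110+248/4);gy=(s["position"][:2]-C)@Y
print(y,z,"tilt",np.degrees(np.arctan2(z-s["position"][2]-.012,y-gy)))
E
python3 -m crank '[{"translation":[0,0,15],"turn":0},{"translation":[0,0,30],"turn":0},{"translation":[0,0,38],"turn":0},{"translation":[0,0,44],"turn":0},{"translation":[0,0,50],"turn":0},{"translation":[0,0,54],"turn":0}]'
python3 -m crank '[{"translation":[0,0,4],"turn":0},{"translation":[0,0,8],"turn":0},{"translation":[0,0,12],"turn":0},{"translation":[0,0,16],"turn":0},{"translation":[0,0,19],"turn":0},{"translation":[0,0,19],"turn":0}]'
```

```text
0.09459751111607038 0.23232412694686183 tilt 15.390605739359216
time_s: 10.07
position: [0.5309, 0.0669, 0.1516]
tcp_rot: [180.0, -0.0, 82.0]
ft_force: [0.5, 1.8, 0.9]
width: 0.467
grasp_force: 30.0
time_s: 10.57
position: [0.5306, 0.0665, 0.1324]
tcp_rot: [-180.0, 0.0, 82.0]
ft_force: [1.8, 0.6, 0.5]
width: 0.465
grasp_force: 30.0
```

```bash
python3 -m crank '[{"translation":[0,0,-10],"turn":0},{"translation":[0,0,-25],"turn":0},{"translation":[0,0,-45],"turn":0},{"translation":[0,0,-65],"turn":0},{"translation":[0,0,-80],"turn":0},{"translation":[0,0,-90],"turn":0},{"translation":[0,0,-95],"turn":0},{"translation":[0,0,-95],"turn":0},{"translation":[0,0,-95],"turn":0},{"translation":[0,0,-95],"turn":0}]'
python3 - <<'E'
from h import *
st();g=imaging.grab_frame('side');crop(g,250,110,400,260,4,'s7.png')
E
```

```text
time_s: 11.4
position: [0.5302, 0.0665, 0.2271]
tcp_rot: [-179.9, 0.0, 82.0]
ft_force: [-0.3, 0.5, -0.7]
width: 0.467
grasp_force: 30.0
t 11.4 p [0.5302 0.0665 0.2271] rpy [-1.7991e+02  1.0000e-02  8.1980e+01] case 0.0014 0.0394 w 42.6 gf 30.0 ft [-0.3  0.5 -0.7]
```

View pics/s7.png

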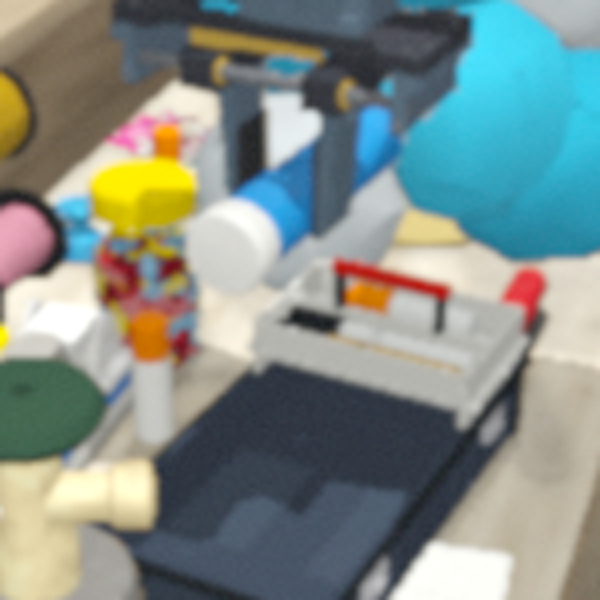

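The butt cap is now centred near crop px (234,247) with the gripper 22 mm higher, so the pump looks level. The tray is still home and the bystanders haven't moved. I'll check the tilt and whether the pump is drifting, then hand in.

Run:
```python
from h import *
g=imaging.grab_frame('side');s=r.sense();gy=(s["position"][:2]-C)@Y
y,z=butt(g,250+234/4,110+247/4);t=np.degrees(np.arctan2(z-s["position"][2]-.012,y-gy))
print(y,z,"tilt",t)
```

```text
0.09893489115061581 0.2348728620842917 tilt -4.05562288330968
```

```bash
cat > w.py <<'E'
from h import *
g=imaging.grab_frame('side')["color"][155:190,296:325].astype(int);import os
if os.path.exists('a.npy'): print("diff",np.abs(g-np.load('a.npy')).mean())
np.save('a.npy',g)
E
python3 w.py; python3 -m crank '[{"translation":[0,0,0],"turn":0},{"translation":[0,0,0],"turn":0},{"translation":[0,0,0],"turn":0},{"translation":[0,0,0],"turn":0},{"translation":[0,0,0],"turn":0},{"translation":[0,0,0],"turn":0},{"translation":[0,0,0],"turn":0},{"translation":[0,0,0],"turn":0},{"translation":[0,0,0],"turn":0},{"translation":[0,0,0],"turn":0}]' >/dev/null; python3 w.py; python3 -c "
from h import *;st();print(r.finish_job())"
```

```text
diff 2.30311986863711
t 12.4333 p [0.5308 0.0666 0.2279] rpy [180.    -0.    81.98] case 0.0019 0.0395 w 42.5 gf 30.0 ft [-0.2 -0.3 -1. ]
the job is handed in; nothing more can be done
None
```

The job is handed in: the tray is home at the -y end, and the pump is held about 4° off level by my estimate, with both ends about 0.23 m above the worktop; no verdict came back.

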